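Set the wide spring jaw to its loading position

TASK

Two spring-jaw holders stand on the bench. With the fingertips, gently push the upright plate of the wider one back against its spring until its stop pin drops, then let go, so that the jaw springs back part of the way and stays latched half open, ready for loading. Push only, never grip or lift anything; leave the narrower jaw shut and the other things on the bench where they are.

Things in the scene. Friction and masses are not known exactly. Their poses are not given: they have to be found in the camera images.
- wide_holder: Wider of two fixed blue holders: base 250 x 100 x 12, from x -75 to +175. Origin on the bench under the push plate's front face when shut; x = push direction (opening), z up. A fixed jaw block stands before the plate: x -45 to -1, 70 wide, top 42 above the bench (fingers pass over it). Behind, a slotted bridge at x 75 to 125, top 58 high, carries the upright stop pin. (mm)
- wide_push (a point): Middle of the front face (towards the fixed jaw) of the wide push plate, 78 mm above the bench; moves with the slide, axes as the holder's. The steel plate is upright, 70 wide (along y), 10 thick, free from 42 to 95 mm above the bench; push it along the holder's +x.
- wide_slide (a joint): Wide slide's travel (m) along the holder's +x: 0 shut, 0.052 hard stop. Its spring pushes back with 4 N (shut) to 9 N. The stop pin rides on the slide's tongue and drops behind a step once the travel passes about 0.036; let go after that, the slide springs back, drawing the pin back 12 mm in the bridge's slot, and is held at about 0.024 (mid, latched). Let go earlier, it shuts.
- wide_pin (a joint): Drop in m of the wide holder's stop pin: 0 raised (riding on the tongue), 0.010 fully dropped (latched).
- wide_pin_top (a point): Centre of the top of the wide holder's stop pin, a steel pin with a round head 20 across; 90 mm above the bench while raised, 80 when dropped; 100 mm behind (+x) the shut push plate's front face, 88 when latched.
- narrow_holder: The narrower spring-jaw holder, of the same make, length, heights and colours, fixed: base 70 wide, its jaws and push plate 32 wide. Origin and axes as for the wide one. It is to be left shut.
- narrow_slide (a joint): Travel in m of the narrow holder's slide, 0 shut; to be left alone.
- battery: Bystander: a loose black battery pack, 105 x 70 x 61 tall, origin under its centre, 0.6 kg.
- jar: Bystander: a loose white jar with a black cap, 64 across, 85 tall, origin under its centre.
- wrench: Bystander: a loose steel wrench 190 long, lying flat, origin under its middle, long axis x.
- tee: Bystander: a loose brass pipe tee, 68 long along its x, 36 wide, 56 tall, origin under its centre.

How it is judged:
By the outcome, as a careful person would: the job done as asked, in the order asked, and still so for the second after the job is handed in, with the robot touching nothing.
It also fails if it takes over 35 s, if anything falls off the work surface, if the arm or the gripper's body presses on something with over 40 N, if the wrist force passes 120 N, or if a joint passes its speed limit or range.

ROBOT

A 7-joint arm with a two-finger parallel gripper is mounted at the origin on the work surface. World frame = base frame: x ahead of the robot, y to its left, z up, the work surface at z = 0. Lengths are in m, angles in rad, forces in N, time in s.
With the tool pointing down it reaches from about 0.425 to 0.875 m from the base axis. Payload 4.7 kg.
Tool frame: the origin (TCP) lies on the centre line of the jaws, within the pads' length; the fingertips stand 8 mm ahead of it and the grasp point (between the pads) lies 11 mm behind it; z points along the fingers, y is the direction in which the jaws open and shut (so a half turn about z gives the same grasp; the last joint's range is limited). The gripper opens to 87 mm and grips with 3 to 60 N. Pads are 19 mm wide; open, the fingers measure 117 mm over their backs; the gripper's body (75 mm by 190 mm) begins 51 mm behind the grasp point.
Start: joints at [-1.134, 0.321, -0.07, 1.45, 0.023, 1.371, -0.057], TCP at [0.267, 0.593, 0.231] pointing down, gripper open.
Joint ranges: [-2.86, 2.86], [-0.3, 2.09], [-1.38, 1.24], [0.06, 2.45], [-1.56, 4.7], [0.09, 2.05], [-2.69, 2.69]. Speed limits (rad/s): [2.57, 2.57, 3.14, 3.14, 3.14, 3.14, 3.14].

INTERFACE

Orientations are given as a rotation vector (axis times angle).
In Python, from bench import status, optics, order gives the robot as it stands.
- The arm moves only by the tool step_arm, never from a script. Its argument "rows" is a list of rows, each a list of 3 entries, a list of its own where there are three numbers: the turn, a rotation vector about the tool's x, y, z in degrees, then the shift along the tool's x, y, z in mm, then the finger opening in mm, from 0 to 87. A call has 1 to 12 rows; each row shifts and turns the pose as measured when the row begins, along the tool's axes as they then stand; what a row does not reach is not made up. A row lasts 1/12 s, in which the tool goes at most 41.7 mm and 7.16 degrees, less where a joint would pass 70% of its speed; a pose out of reach is approached as far as the arm can. A call is refused whole if a number of a shift passes 41.7 or a number of a turn 7.16, either way. A call with a gripper value outside its range is refused whole. The fingers move at their own pace and stop on an object; "grip_force" is the grip in N (left out, the last holds). Time passes only in rows, so rows that do not move let the fingers close. It gives the time, the measured TCP pose, the force and the opening at its end, in the units of the state.
- status.get_state(): the state, without advancing time (a new reading comes with each control period).
- optics.get_image(name): name is "side" or "top"; returns a dict with "frame" (400x640x3 uint8, red, green, blue), "range_z" (400x640 float32, m along the optical axis (not along the pixel's ray), 0 where there is no reading), "K" (3x3 intrinsics, pixels), "R" (3x3) and "t" (3): a world point X has camera coordinates R X + t. Camera axes: x right, y down, z forward; pixel columns grow to the right and rows downward; lengths in m; the calibration is good to about 2 mm. A picture is of the moment at which its call begins.
- order.close_job(): hands the job in, once; it reports no verdict.
The state is a dict: "time": time; "joint_positions": joint angles; "qd": joint speeds; "joint_torque": joint torques, N m; "position": TCP position; "tool_rot": TCP orientation; "ft_force": force on the tool from outside, world axes, zero at the start; "torque": the same for the moment, N m; "grip_width": opening from 0.0 (shut) to 1.0 (fully open).
Only numpy, scipy, OpenCV 4.12 (cv2) and the standard library are available. Lean on these libraries where they do the work, as an engineer would, in place of code of your own. Each camera call takes 0.05 s, during which the arm holds its last target.

## Working session

There is one attempt and no reset: what is moved stays moved. The work goes in short steps, Python scripts to look and compute and a tool call to move; the robot and the scene stay as the last step left them, time stands still between calls to the robot, and variables do not carry over. Pictures are saved under pics/ and viewed, and the job is handed in when it is done.

Besides the shell and the picture viewer there is one more tool, called as name(argument=value, ...) on one line, values as JSON. step_arm: Moves the arm, as the interface text tells. Its arguments: {"type":"object","properties":{"rows":{"type":"array"},"grip_force":{"type":"number"}},"required":["rows"]}

```bash
ls; mkdir -p pics
python3 - <<'E'
from bench import status, optics
import cv2, numpy as np
s=status.get_state(); print(s)
for n in("top","side"):
    d=optics.get_image(n); cv2.imwrite(f"pics/{n}0.png",d["frame"][:,:,::-1]); np.savez(f"pics/{n}0.npz",**d)
    print(n,d["K"],d["R"],d["t"])
E
```

```text
pics
{'time': 0.0, 'joint_positions': array([-1.13393751,  0.32182482, -0.07006917,  1.45169482,  0.02259658,
        1.37080019, -0.05689372]), 'qd': array([-4.42359923e-04, -1.20305887e-03, -6.99635259e-05,  3.82702245e-04,
       -1.25484500e-03, -1.92226130e-04, -1.39942432e-04]), 'joint_torque': array([ 8.22711245e-04, -4.91286671e+01, -4.03750464e-01, -3.12522984e+01,
       -6.41619391e-02,  4.36263671e-02,  1.68750671e-04]), 'position': array([0.26650816, 0.59224911, 0.22945025]), 'tool_rot': array([-6.59035437e-01, -3.07137353e+00,  3.00931351e-03]), 'ft_force': array([ 0.45159792,  0.93880385, -0.66527292]), 'torque': array([ 0.02019199, -0.02282605, -0.0025275 ]), 'grip_width': 1.0014556957579523}
top [[464.37079036   0.         320.31593601]
 [  0.         464.37079036 195.50577562]
 [  0.           0.           1.        ]] [[ 0.0074044  -0.99996867 -0.00279849]
 [-0.97452834 -0.00658867 -0.22416759]
 [ 0.22414213  0.00438703 -0.97454659]] [0.00704991 0.597682   1.18546136]
side [[508.38044942   0.         323.08144818]
 [  0.         508.38044942 203.62694338]
 [  0.           0.           1.        ]] [[-0.92941455 -0.36892248 -0.00920866]
 [-0.17907057  0.47266449 -0.86285689]
 [ 0.32267991 -0.80030275 -0.50536441]] [0.54944633 0.17471083 1.38639791]
```

View pics/top0.png

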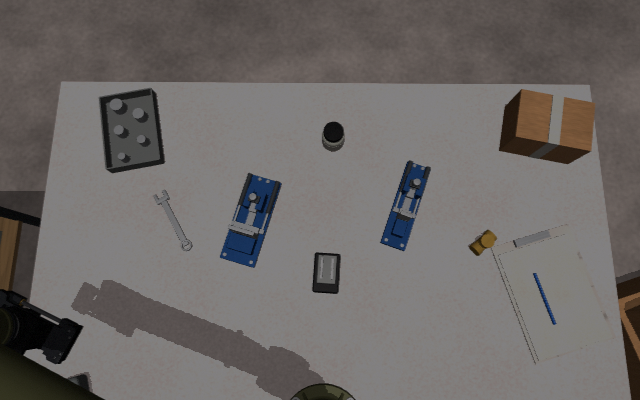

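View pics/side0.png

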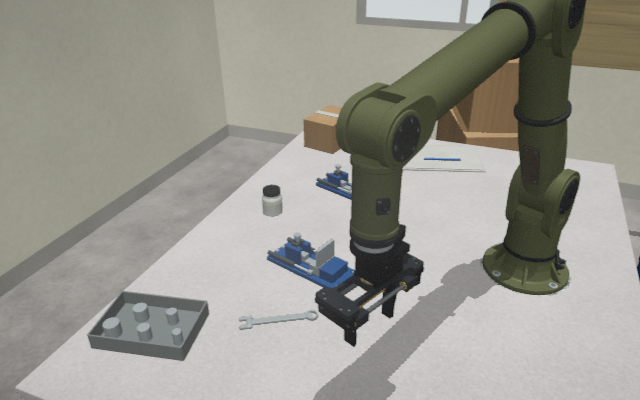

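The top view shows the wide holder around (250,220), with its plate near (245,226) and its pin at (252,197). The narrow holder is around (407,205). On both, the push direction points up the image and slightly right. Next I'll measure the wide holder.

```bash
cat > h.py <<'E'
import numpy as np, cv2
def cloud(d):
    K,R,t,z=d["K"],d["R"],d["t"],d["range_z"]
    v,u=np.mgrid[:z.shape[0],:z.shape[1]]
    c=np.stack([(u-K[0,2])/K[0,0]*z,(v-K[1,2])/K[1,1]*z,z],-1)
    return (c-t)@R, z>0
E
python3 - <<'E'
from h import *
d=np.load("pics/top0.npz"); P,ok=cloud(d); f=d["frame"].astype(int)
print("table z",np.median(P[280:300,200:300,2]))
blue=(f[...,2]>f[...,0]*1.6)&(f[...,2]>50)&ok
m=np.zeros(blue.shape,bool); m[165:275,210:290]=1
for name,sl in(("wide",(slice(165,275),slice(210,290))),("narrow",(slice(155,255),slice(375,440)))):
    m=np.zeros(blue.shape,bool); m[sl]=1
    X=P[m&ok]; B=P[m&blue]
    print(name,len(B),"zhist",np.histogram(X[:,2],bins=np.arange(0,.11,.01)))
    hold=P[m&ok&(P[...,2]>.007)&(P[...,2]<.018)]
    r=cv2.minAreaRect((hold[:,:2]*1000).astype(np.float32)); print("base rect mm",r)
    pl=P[m&ok&(P[...,2]>.087)]; print("high",len(pl),pl.mean(0))
    v,u=np.where(m&ok&(P[...,2]>.07))
    for a,b in list(zip(u,v)): print(a,b,(P[b,a]*1000).round(0),end=";")
    print()
f2=d["frame"][160:280,200:300,::-1]; cv2.imwrite("pics/zoom0.png",cv2.resize(f2,None,fx=5,fy=5,interpolation=cv2.INTER_CUBIC))
E
```

```text
table z -0.0006684467866454277
wide 1920 zhist (array([2775, 1139,  461,  281,  443,  190,   78,   13,   47,  118]), array([0.  , 0.01, 0.02, 0.03, 0.04, 0.05, 0.06, 0.07, 0.08, 0.09, 0.1 ]))
base rect mm ((531.775634765625, 211.4425811767578), (273.7171325683594, 209.4163360595703), 5.122278213500977)
high 141 [0.51831634 0.21194077 0.0931154 ]
251 193 [597. 195.  94.];252 193 [599. 193.  86.];253 193 [598. 190.  91.];254 193 [598. 187.  89.];250 194 [596. 198.  86.];251 194 [597. 196.  84.];252 194 [596. 193.  89.];253 194 [595. 189.  93.];254 194 [597. 188.  85.];255 194 [596. 185.  88.];249 195 [593. 201.  88.];250 195 [592. 197.  92.];251 195 [593. 195.  87.];252 195 [593. 192.  90.];253 195 [593. 190.  91.];254 195 [592. 186.  95.];256 195 [595. 183.  82.];249 196 [590. 200.  91.];250 196 [590. 198.  90.];251 196 [590. 195.  91.];252 196 [591. 193.  86.];253 196 [590. 189.  92.];254 196 [591. 187.  86.];255 196 [591. 185.  85.];256 196 [592. 183.  81.];249 197 [588. 200.  87.];250 197 [587. 198.  89.];251 197 [587. 194.  92.];252 197 [587. 192.  92.];253 197 [587. 190.  90.];25
[... 6768 characters left out ...]
403 216 [ 541. -208.   76.];404 216 [ 541. -210.   80.];405 216 [ 540. -212.   86.];406 216 [ 539. -214.   89.];407 216 [ 538. -216.   93.];408 216 [ 538. -218.   94.];409 216 [ 538. -221.   95.];410 216 [ 537. -222.  100.];411 216 [ 538. -226.   97.];412 216 [ 539. -229.   92.];403 217 [ 540. -209.   71.];404 217 [ 539. -211.   76.];405 217 [ 539. -214.   77.];406 217 [ 538. -216.   79.];407 217 [ 537. -217.   88.];408 217 [ 537. -220.   86.];409 217 [ 537. -223.   85.];410 217 [ 536. -224.   94.];411 217 [ 535. -226.   96.];407 218 [ 536. -219.   74.];408 218 [ 536. -222.   75.];409 218 [ 535. -223.   82.];410 218 [ 535. -225.   84.];411 218 [ 535. -228.   84.];409 219 [ 534. -225.   72.];
```

View pics/zoom0.png

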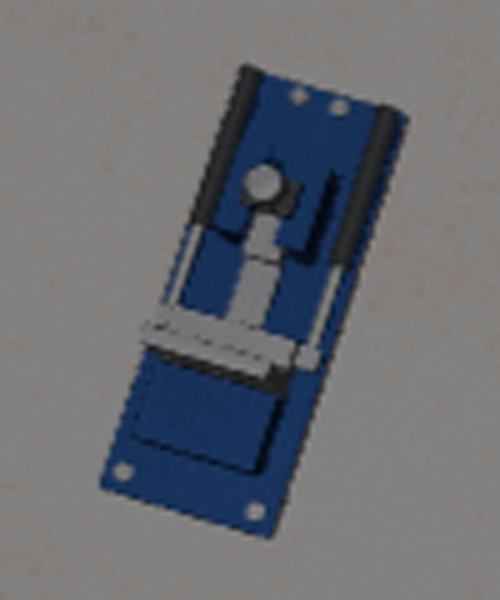

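```bash
cat >> h.py <<'E'
from scipy.spatial.transform import Rotation as Ro
def holder(d):
    P,ok=cloud(d); m=np.zeros(ok.shape,bool); m[165:275,210:290]=1; Q=P[m&ok]
    up=Q[Q[:,2]>.084]
    c0=np.array([.5885,.192])
    pin=up[np.linalg.norm(up[:,:2]-c0,axis=1)<.02]
    pl=up[np.linalg.norm(up[:,:2]-[.4975,.2175],axis=1)<.05]; pl=pl[pl[:,2]>.089]
    r=cv2.minAreaRect((pl[:,:2]*1000).astype(np.float32))
    return pin[:,:2].mean(0),np.array(r[0])/1000,r,pl
def goto(s,target,xdir):
    R=Ro.from_rotvec(s["tool_rot"]).as_matrix()
    x=np.array([*xdir,0]);x/=np.linalg.norm(x); z=np.array([0,0,-1.]); Rt=np.stack([x,np.cross(z,x),z],1)
    return np.degrees(Ro.from_matrix(R.T@Rt).as_rotvec()), R.T@(target-s["position"])*1000, Rt.T@(target-s["position"])*1000
E
python3 - <<'E'
from h import *
from bench import status
d=np.load("pics/top0.npz"); pin,c,r,pl=holder(d)
w=pl[:,:2]-pl[:,:2].mean(0); e=np.linalg.svd(w,full_matrices=False)[2][0]
ax=(pin-c)/np.linalg.norm(pin-c)
print(pin,c,r,np.linalg.norm(pin-c),"axis deg",np.degrees(np.arctan2(ax[1],ax[0])),"plate",np.degrees(np.arctan2(e[1],e[0])))
s=status.get_state()
a=np.radians(-15.5); x=np.array([np.cos(a),np.sin(a)]); o=c-0.005*x
print("front",o)
t=o-0.032*x
for z in(.2,.074): print(t,goto(s,np.array([*t,z]),-x))
E
```

```text
[0.58947244 0.19173516] [0.49860712 0.21756619] ((498.60711669921875, 217.56619262695312), (69.42196655273438, 10.432581901550293), 74.37535095214844) 0.09446559746778796 axis deg -15.869297101198004 plate 73.72708249862237
front [0.49378896 0.21890238]
[0.46295279 0.22745401] (array([-9.62954978e-02, -2.88884286e-03, -8.72243692e+00]), array([-328.82994757, -252.10294932,   30.04078095]), array([-286.79069191, -299.10345811,   29.59223498]))
[0.46295279 0.22745401] (array([-9.62954978e-02, -2.88884286e-03, -8.72243692e+00]), array([-328.82018803, -251.89151894,  156.04060318]), array([-286.79069191, -299.10345811,  155.59223498]))
```

The checks agree: the plate measures 69×10 mm, plate to pin is 94.5 mm (95 expected), and the push axis is about -15.9° from world x. I'll move to above the fixed jaw with the fingers shut.

step_arm(rows=[[[0,0,-4.5],[0,0,0],0],[[0,0,-4.6],[0,0,0],0],[[0,0,0],[-24,-25,2],0],[[0,0,0],[-24,-25,2],0],[[0,0,0],[-24,-25,2],0],[[0,0,0],[-24,-25,2],0],[[0,0,0],[-24,-25,2],0],[[0,0,0],[-24,-25,2],0],[[0,0,0],[-24,-25,2],0],[[0,0,0],[-24,-25,2],0],[[0,0,0],[-24,-25,2],0],[[0,0,0],[-24,-25,2],0]])

```text
time: 1.1
position: [0.4332, 0.284, 0.2008]
tool_rot: [-0.369, -3.109, 0.011]
ft_force: [0.3, -0.1, -0.8]
grip_width: 0.171
```

```bash
cat > g.py <<'E'
from h import *
from bench import status
a=np.radians(-15.9); x=np.array([np.cos(a),np.sin(a)]); o=np.array([.4986,.2176])-.005*x
s=status.get_state(); p=s["position"]
print("t",s["time"],"pos",p,"F",s["ft_force"],"grip",s["grip_width"])
q=p[:2]-o; print("holder frame mm: x",q@x*1000,"y",q@[-x[1],x[0]]*1000,"z",p[2]*1000,"Fx",s["ft_force"][:2]@x)
t=o-0.032*x
tr,sh,_=goto(s,np.array([*t,.074]),-x); print("turn",tr.round(2),"shift to start",sh.round(1))
E
python3 g.py
```

```text
t 1.1 pos [0.43318563 0.28396377 0.20079641] F [ 0.29757831 -0.14449612 -0.82054637] grip 0.17075902299317852
holder frame mm: x -76.09266964571209 y 45.90390565252963 z 200.79640734444507 Fx 0.3257793960516789
turn [-0.49 -0.56  2.38] shift to start [-43.4 -46.6 126.8]
```

step_arm(rows=[[[-0.2,-0.3,1.2],[-22,-23,0],0],[[-0.2,-0.3,1.2],[-22,-23,0],0],[[0,0,0],[0,0,15],0],[[0,0,0],[0,0,15],0],[[0,0,0],[0,0,15],0],[[0,0,0],[0,0,0],0]])

```text
time: 1.6
position: [0.4707, 0.212, 0.1533]
tool_rot: [0.468, 3.104, -0.008]
ft_force: [-0.6, 0.6, 0.6]
grip_width: 0.003
```

```bash
python3 g.py
```

```text
t 1.6 pos [0.47067237 0.21196911 0.1533    ] F [-0.56238102  0.62072094  0.63259785] grip 0.0027468648912972048
holder frame mm: x -20.31651817693515 y -13.06649134069756 z 153.29999886676964 Fx -0.7109172813556108
turn [-0.28  0.21 -1.26] shift to start [12.3 13.2 79.2]
```

step_arm(rows=[[[0,0,-1],[12,13,0],0],[[0,0,0],[0,0,0],0],[[0,0,0],[0,0,15],0],[[0,0,0],[0,0,15],0],[[0,0,0],[0,0,8],0],[[0,0,0],[0,0,0],0],[[0,0,0],[0,0,0],0]])

```text
time: 2.18
position: [0.4621, 0.2338, 0.1176]
tool_rot: [0.429, 3.107, -0.004]
ft_force: [-0.3, 0.1, 0.0]
grip_width: 0.005
```

```bash
python3 g.py
```

```text
t 2.1833 pos [0.46205385 0.23381229 0.11758004] F [-0.25878653  0.11310006  0.00129951] grip 0.005227055581062685
holder frame mm: x -34.589449027946245 y 5.57987016179191 z 117.58003745183925 Fx -0.2798705051643453
turn [-0.09  0.29  0.2 ] shift to start [-2.4 -5.5 43.6]
```

step_arm(rows=[[[0,0,0],[0,-5,11],0],[[0,0,0],[0,0,11],0],[[0,0,0],[0,0,10],0],[[0,0,0],[0,0,8],0],[[0,0,0],[0,0,0],0],[[0,0,0],[0,0,0],0]])

```text
time: 2.68
position: [0.4617, 0.2291, 0.0755]
tool_rot: [0.428, 3.105, -0.001]
ft_force: [0.2, -0.4, -0.4]
grip_width: 0.005
```

```bash
python3 g.py
python3 - <<'E'
from bench import optics
import cv2
for n in("side","top"):
    d=optics.get_image(n)["frame"][:,:,::-1]
    d=d[200:320,240:400] if n=="side" else d[150:290,180:320]
    cv2.imwrite(f"pics/{n}1.png",cv2.resize(d,None,fx=4,fy=4,interpolation=cv2.INTER_CUBIC))
E
```

```text
t 2.6833 pos [0.46167254 0.22913084 0.07546782] F [ 0.24582244 -0.37107819 -0.42661227] grip 0.00500189252286296
holder frame mm: x -33.67363969589642 y 0.9730649382033995 z 75.46781833213153 Fx 0.33807788509614684
turn [0.03 0.4  0.21] shift to start [-1.7 -1.   1.5]
```

View pics/side1.png

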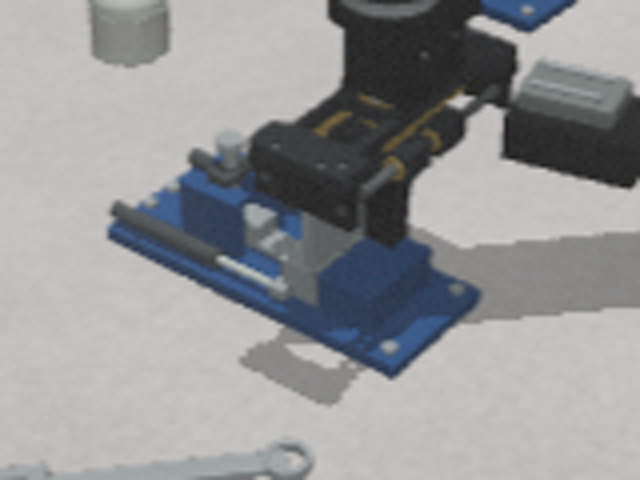

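View pics/top1.png

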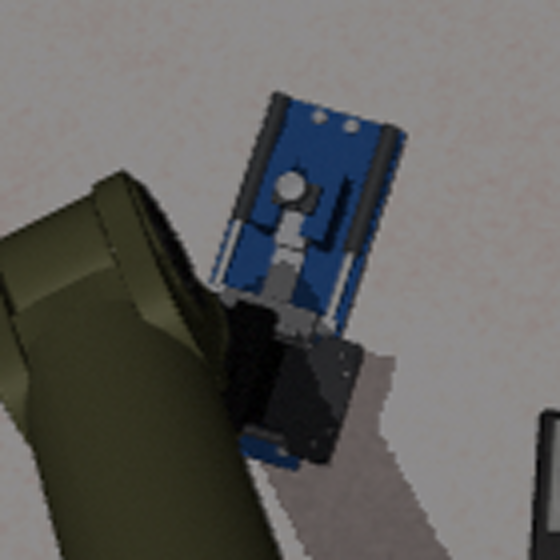

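The side view shows the fingertips at about (385,220), just in front of the upright plate and above the fixed jaw. The pin at (230,150) is still raised. I'll push slowly.

step_arm(rows=[[[0,0,0],[-5,-0.5,0],0],[[0,0,0],[-5,-0.5,0],0],[[0,0,0],[-5,0,0],0],[[0,0,0],[-5,0,0],0],[[0,0,0],[-5,0,0],0],[[0,0,0],[-5,0,0],0],[[0,0,0],[0,0,0],0]])

```text
time: 3.37
position: [0.4901, 0.2213, 0.0775]
tool_rot: [-0.427, -3.112, -0.002]
ft_force: [-3.5, 1.3, 1.2]
grip_width: 0.006
```

```bash
python3 g.py
```

```text
t 3.3667 pos [0.49012417 0.22131831 0.07753164] F [-3.49254344  1.28661919  1.15653024] grip 0.005932160570217545
holder frame mm: x -4.170222412678818 y 1.2540163635974029 z 77.53164349384943 Fx -3.711404490544731
turn [ 0.06 -0.01  0.26] shift to start [27.8 -1.1  3.5]
```

step_arm(rows=[[[0,0,0],[-5,0,0.5],0],[[0,0,0],[-5,0,0.5],0],[[0,0,0],[-5,0,0.5],0],[[0,0,0],[-5,0,0.5],0],[[0,0,0],[-5,0,0],0],[[0,0,0],[0,0,0],0]])

```text
time: 3.87
position: [0.5044, 0.2179, 0.0754]
tool_rot: [-0.418, -3.09, 0.002]
ft_force: [-4.3, 0.8, 3.6]
grip_width: 0.009
```

```bash
python3 g.py;  python3 - <<'E'
from bench import optics
import cv2
n="top"
d=optics.get_image(n)["frame"][:,:,::-1]
d=d[150:290,180:320]
cv2.imwrite(f"pics/{n}2.png",cv2.resize(d,None,fx=4,fy=4,interpolation=cv2.INTER_CUBIC))
E
```

```text
t 3.8667 pos [0.50438033 0.21794633 0.07543337] F [-4.30766794  0.84305147  3.56377234] grip 0.009064938727842382
holder frame mm: x 10.464305880344597 y 1.916655046241781 z 75.43337185067656 Fx -4.373823926264708
turn [-0.26 -1.32  0.5 ] shift to start [42.4 -1.5  2.4]
```

View pics/top2.png

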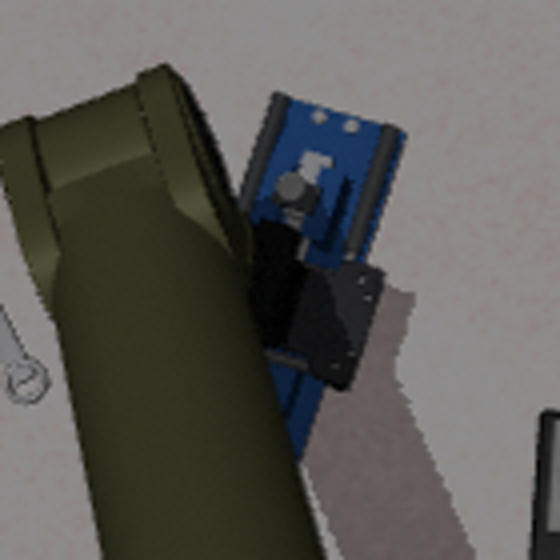

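The tongue end, seen near (318,162), now sticks out past the bridge, so the slide is moving. The pin at (293,190) still looks raised. I'll keep pushing.

step_arm(rows=[[[0,-0.5,0.2],[-6,0,0],0],[[0,-0.5,0.2],[-6,0,0],0],[[0,-0.5,0],[-6,0,0],0],[[0,0,0],[-6,0,0],0],[[0,0,0],[-2,0,0],0]])

```text
time: 4.33
position: [0.5182, 0.214, 0.075]
tool_rot: [-0.422, -3.093, 0.013]
ft_force: [-8.0, 0.4, 6.2]
grip_width: 0.009
```

```bash
python3 g.py;  python3 - <<'E'
from bench import optics
import cv2,numpy as np
from h import *
n="top"
d=optics.get_image(n); P,ok=cloud(d)
m=(np.linalg.norm(P[...,:2]-[.5895,.1917],axis=-1)<.012)&ok; print("pin z",np.sort(P[m][:,2])[-40::4].round(3))
d=d["frame"][:,:,::-1][150:290,180:320]
cv2.imwrite(f"pics/{n}3.png",cv2.resize(d,None,fx=4,fy=4,interpolation=cv2.INTER_CUBIC))
d=optics.get_image("side")["frame"][:,:,::-1][200:320,240:400]
cv2.imwrite(f"pics/side3.png",cv2.resize(d,None,fx=4,fy=4,interpolation=cv2.INTER_CUBIC))
E
```

```text
t 4.3333 pos [0.51824372 0.21403548 0.07503907] F [-8.00148873  0.39565975  6.19627438] grip 0.008574619879038813
holder frame mm: x 24.868713061137946 y 1.9534324495372513 z 75.03907078731326 Fx -7.803756883345507
turn [-0.64 -1.04  0.37] shift to start [56.9 -1.6  2.1]
pin z [0.077 0.077 0.078 0.079 0.08  0.08  0.081 0.081 0.082 0.083]
```

View pics/top3.png

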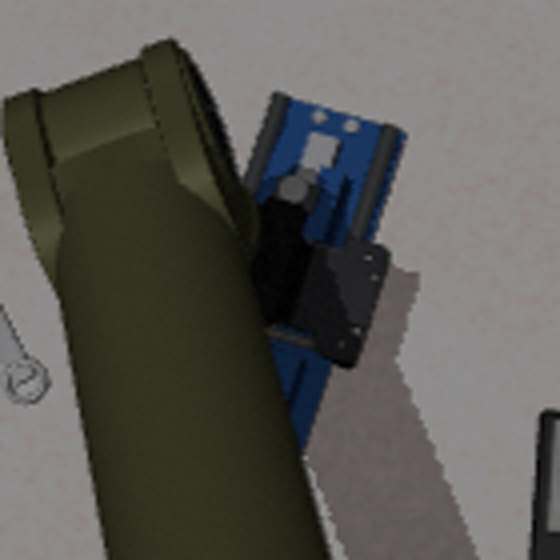

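View pics/side3.png

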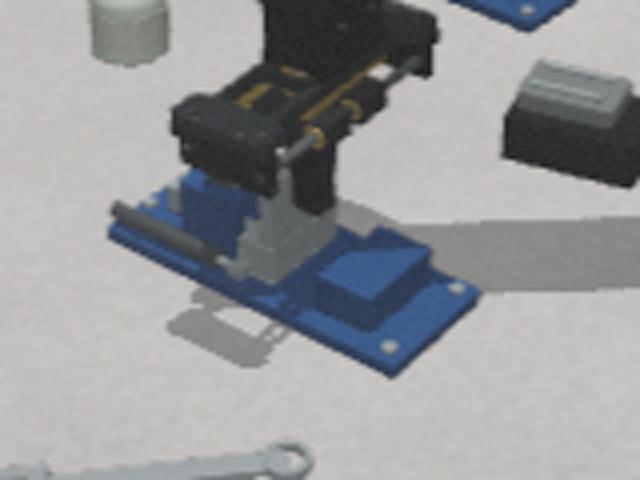

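The pin top now reads about 80 mm, down from 90, so it has dropped. The travel is about 36–37 mm. I'll push a few mm more for margin, well short of the hard stop, and check again before letting go.

step_arm(rows=[[[0,-0.3,0],[-5,0,-0.5],0],[[0,-0.3,0],[-4,0,-0.5],0],[[0,0,0],[-2,0,0],0]])

```text
time: 4.68
position: [0.5216, 0.213, 0.0749]
tool_rot: [-0.417, -3.091, 0.019]
ft_force: [-7.3, 0.5, 5.5]
grip_width: 0.005
```

```bash
python3 g.py;  python3 - <<'E'
from bench import optics
from h import *
d=optics.get_image("top"); P,ok=cloud(d)
m=(np.linalg.norm(P[...,:2]-[.5895,.1917],axis=-1)<.012)&ok; print("pin z",np.sort(P[m][:,2])[-40::4].round(3))
E
```

```text
t 4.6833 pos [0.52162282 0.21300954 0.07485458] F [-7.33852764  0.50342198  5.48002358] grip 0.0050583669127449065
holder frame mm: x 28.39960052505989 y 1.8924793090635605 z 74.85457529446336 Fx -7.19568227297795
turn [-0.89 -1.21  0.54] shift to start [60.4 -1.3  2.2]
pin z [0.067 0.076 0.077 0.078 0.079 0.079 0.08  0.081 0.083 0.449]
```

The pin is confirmed down, with about 40 mm of travel. I'll back off gently.

step_arm(rows=[[[0,0,0],[4,0,0],0],[[0,0,0],[5,0,0],0],[[0,0,0],[5,0,0],0],[[0,0,0],[5,0,0],0],[[0,0,0],[5,0,0],0],[[0,0,0],[5,0,0],0],[[0,0,0],[5,0,0],0],[[0,0,0],[5,0,0],0],[[0,0,0],[5,0,0],0],[[0,0,0],[5,0,0],0],[[0,0,0],[0,0,0],0]])

```text
time: 5.65
position: [0.4721, 0.2268, 0.0763]
tool_rot: [-0.418, -3.095, 0.018]
ft_force: [-0.8, -0.2, -0.2]
grip_width: 0.004
```

```bash
python3 g.py
```

```text
t 5.65 pos [0.47212874 0.22682899 0.07628564] F [-0.81439765 -0.24167553 -0.18997389] grip 0.0036179624828050027
holder frame mm: x -22.98687632658406 y 1.6238566172499898 z 76.28564213886382 Fx -0.7170306202872752
turn [-0.79 -0.95  0.53] shift to start [ 9.  -1.5  2.5]
```

Contact is gone. I'll rise and move clear so both cameras can see the holder.

step_arm(rows=[[[0,0,0],[2,0,-10],0],[[0,0,0],[2,0,-15],0],[[0,0,0],[0,0,-15],0],[[0,0,0],[0,0,-20],0],[[0,0,0],[0,0,-20],0],[[0,0,0],[5,20,-15],0],[[0,0,0],[10,25,0],0],[[0,0,0],[10,25,0],0],[[0,0,0],[10,25,0],0],[[0,0,0],[10,25,0],0],[[0,0,0],[10,25,0],0],[[0,0,0],[0,0,0],0]])

```text
time: 6.65
position: [0.4586, 0.3875, 0.1854]
tool_rot: [-0.435, -3.1, 0.007]
ft_force: [-1.4, 0.1, -0.3]
grip_width: 0.007
```

```bash
python3 g.py
python3 - <<'E'
from bench import optics
from h import *
d=optics.get_image("top"); P,ok=cloud(d); np.savez("pics/top4.npz",**d)
cv2.imwrite("pics/top4.png",d["frame"][:,:,::-1])
a=np.radians(-15.9); x=np.array([np.cos(a),np.sin(a)]); y=np.array([-x[1],x[0]]); o=np.array([.4986,.2176])-.005*x
q=P[...,:2]-o; qx=q@x*1000; qy=q@y*1000; z=P[...,2]*1000
pl=ok&(z>89)&(z<102)&(qx>-20)&(qx<60)&(abs(qy)<40); print("plate",pl.sum(),np.median(qx[pl])-5, qy[pl].min(),qy[pl].max())
pn=ok&(z>72)&(z<110)&(qx>72)&(qx<115)&(abs(qy)<14); print("pin",pn.sum(),qx[pn].mean(),np.median(z[pn]))
e=optics.get_image("side")["frame"][:,:,::-1]; cv2.imwrite("pics/side4.png",e)
E
```

```text
t 6.65 pos [0.45864671 0.38745239 0.18538723] F [-1.42316617  0.13294326 -0.29539828] grip 0.006786160657815084
holder frame mm: x -79.95735800359863 y 152.40848541631058 z 185.38722572686416 Fx -1.4051387236538104
turn [-0.34 -0.59 -0.06] shift to start [ -49.3 -151.7  111.8]
plate 105 23.499445024229 -34.68368070654399 34.66154630158858
pin 48 87.44035315788466 80.52158929119423
```

View pics/top4.png

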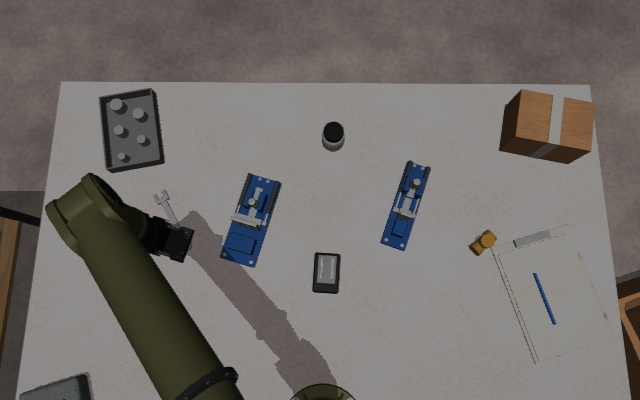

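View pics/side4.png

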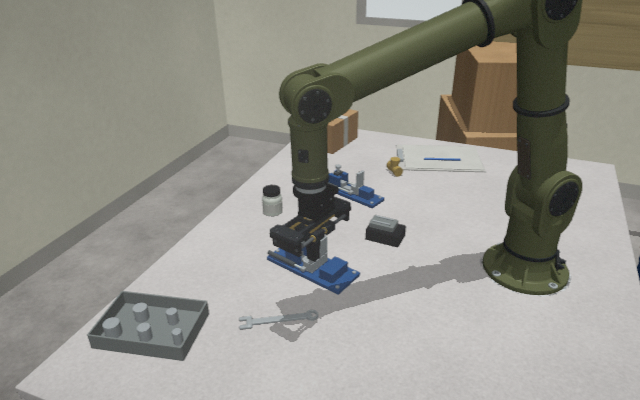

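The plate now sits at +23.5 mm, and the pin is at x = 87.4 mm, z = 80.5 mm. That matches the latched values (24, 88 and 80). The narrow holder and the bystanders haven't moved. I'll let the arm settle, then hand in.

step_arm(rows=[[[0,0,0],[0,0,0],0],[[0,0,0],[0,0,0],0],[[0,0,0],[0,0,0],0]])

```text
time: 7.0
position: [0.4626, 0.3781, 0.1861]
tool_rot: [-0.449, -3.101, 0.016]
ft_force: [0.6, -0.7, 0.2]
grip_width: 0.007
```

```bash
python3 -c "
from bench import order; print(order.close_job())"
```

```text
the job is handed in; nothing more can be done
None
```

The wide holder is latched half open, and I handed the job in at about 7 s. With the fingers closed, I pushed its plate back about 40 mm until the stop pin dropped, then eased off and moved the arm clear. Pushing forces read below about 11 N at the end of each move.

- **Last measurements:** the plate was 23.5 mm open (24 expected). The pin was 87.4 mm behind the shut position of the plate's front face (88 expected), with its top 80.5 mm above the bench (80 expected).
- **Everything else:** by eye in the last pictures, the narrow jaw was still shut and the other things had not moved. I didn't measure them again, and the arm partly hid the wrench in the top view.
- **After the final check:** the arm drifted about 10 mm while settling, at 186 mm height and well clear of the holder. No check failed or disagreed.

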